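Hook and close the control box cover

TASK

Close the open grey control box with the orange cover: carry the cover over the bench vice to the box, clear of the drawers, hold it tilted, slip its dark tongue edge under the orange lip of the box, then lower the other edge so that the cover lies flat inside the rim, and let go. Do not drop it in, and leave the blue cover where it lies.

Things in the scene. Friction and masses are not known exactly. Their poses are not given: they have to be found in the camera images.
- control_box: Grey open box, fixed, 130 (x) x 104 (y) mm. Origin: centre of underside, z up. Inside, a ledge at z=28 all round carries the cover; above it a recess 118 (x) x 92 (y), centred, in a 6 mm rim with top at z=38. At the -x end (wall's inner face x=-59) a full-width orange lip overhangs to x=-43; its underside is at z=43, top at z=48 (slot 15 high, 16 deep). No lip at +x; a black cable gland there.
- orange_cover: Loose orange plate 110 (x) x 76 (y) x 6 mm, about 0.12 kg, lying handle up. Origin: centre of the plate's underside (mass centre near it in x, y), z up. Centred on top a black upright handle bar 12 thick (x), 50 long (y), its top at z=48: pinch it across its 12 mm. The 15 mm at the -x end is the dark steel tongue edge; two black slots at the +x end. Fitted, its axes lie along the box's.
- orange_tongue (a point): Middle of the tongue edge of the orange cover, at x = -55 mm, y = 0, z = 3 mm (half thickness) in the cover's frame.
- blue_cover: Another loose cover, same shape, size, origin and axes, but blue; it belongs to another box and must stay where it lies. Fixed obstacles between the covers and the box: a green bench vice, 112 mm high, centred near x = 0.44, y = 0.12 m, and behind it a tall drawer cabinet whose open drawer reaches forward to about x = 0.60 m: carry things well above the vice and in front of the cabinet.

How it is judged:
On the way:
1. the tongue edge is under the lip while the cover is still tilted by more than 7 degrees (x of orange_tongue in the frame of control_box between -0.065 and -0.045 m and z of orange_tongue in the frame of control_box between 0.024 and 0.043 m and y of orange_tongue in the frame of control_box between -0.03 and 0.03 m and angle between orange_cover's own z axis and vertical above 0.122 rad), for 0.05 s.
At the end, for the whole second after the job is handed in: The orange cover lies at rest on the box's ledge inside the rim, right way up, flat within 3.4 degrees (0.06 rad), within 12 mm of the middle and 12 degrees of the box's direction, with its tongue edge under the lip; it has been let go (x of orange_tongue in the frame of control_box below -0.045 m and z of orange_tongue in the frame of control_box below 0.036 m and x of orange_cover in the frame of control_box between -0.012 and 0.012 m and y of orange_cover in the frame of control_box between -0.012 and 0.012 m and z of orange_cover in the frame of control_box between 0.025 and 0.032 m and angle between the x axis of orange_cover and the x axis of control_box, either way round below 0.21 rad and angle between orange_cover's own z axis and vertical below 0.06 rad and linear speed of orange_cover below 0.02 m/s); the robot touches nothing.
It fails at once if the blue cover is moved by more than 20 mm (distance of blue_cover from where it was at the start of the episode above 0.02 m).
It fails at once if the orange cover is dropped into the box (it falls or swings down freely, as from more than about 15 mm) (horizontal distance between orange_cover and control_box below 0.04 m and (angular speed of orange_cover above 6 rad/s or linear speed of orange_cover above 0.5 m/s) and z of orange_cover in the frame of control_box below 0.07 m).
It also fails if it takes over 46 s, if anything falls off the work surface, if the arm or the gripper's body presses on something with over 40 N, if the wrist force passes 120 N, or if a joint passes its speed limit or range.

ROBOT

A 6-joint arm with a two-finger parallel gripper is mounted at the origin on a cart in front of the work surface, level with it; the furniture and walls round the work are solid. World frame = base frame: x ahead of the robot, y to its left, z up, the work surface at z = 0. Lengths are in m, angles in rad, forces in N, time in s.
With the tool pointing down it reaches from about 0.325 to 0.9 m from the base axis. Payload 3.5 kg.
Tool frame: the origin (TCP) lies at the very end of the fingers, on their centre line; the grasp point (between the pads) lies 19 mm behind it; z points along the fingers, y is the line along which they close (so a half turn about z gives the same grasp; the last joint's range is limited). The gripper opens to 85 mm and grips with 20 to 120 N. Pads are 22 mm wide; open, the fingers measure 114 mm over their backs; the gripper's body (76 mm by 85 mm) begins 54 mm behind the grasp point. The pads swing forward as they close: fully open they stand 13 mm farther back than shut.
Start: joints at [1.15, 0.276, -0.026, 1.268, 0, 1.467], TCP at [0.195, 0.594, 0.231] pointing down, gripper open.
Joint ranges: [-3.12, 3.12], [-0.85, 1.88], [-1.08, 1.24], [-1.95, 2.15], [-1.57, 1.53], [-3.14, 3.14]. Speed limits (rad/s): [2.57, 2.57, 3.14, 3.14, 3.14, 3.14].

INTERFACE

Orientations are given as a unit quaternion [w, x, y, z].
In Python, from bench import monitor, vision, close_job, outline_of gives the robot as it stands. The module is installed in compiled form; this text tells all that it offers.
- The arm moves only by the tool apply_moves, never from a script. Its argument "motion" is a list that holds one entry, the list of rows, each a list of 5 numbers: the opening, from 0 (shut) to 1 (fully open), then the shift along the tool's x, y, z scaled (see below), then the turn about the tool's z scaled (see below). In form: [[[gripper, x, y, z, twist], ...]]. A call has 1 to 20 rows; each row is the pose to reach, as a shift and turn from the pose commanded when the call began, along the tool's axes at that moment; what a row does not reach only later rows make up. The controller multiplies each number of a shift by 50 cm and each number of a turn by 45 degrees. A row lasts 1/10 s, in which the tool goes at most 50 mm and 8.59 degrees, less where a joint would pass 70% of its speed; a pose out of reach is approached as far as the arm can. A call with a number of a shift or a turn outside -1 to 1 is refused whole. A call with a gripper value outside its range is refused whole. The fingers move at their own pace and stop on an object; "squeeze" is the grip in N (left out, the last holds). Time passes only in rows, so rows that repeat a pose let the fingers close. It gives the time, the measured TCP pose, the force, the opening and the grip force at its end, in the units of the state.
- monitor.read_state(): the state, without advancing time (a new reading comes with each control period).
- vision.snapshot(name): name is "scene" or "top" or "wrist"; returns the picture (400x640x3 uint8, red, green, blue); there is no depth.
- vision.camera_info(name): a dict with "vfov" (degrees; the focal length in pixels is half the picture's height over the tangent of half this angle, whatever the lens; pixels are square), "cx", "cy" (the principal point, pixels), "cam_to_world" (4x4, takes a point from camera to world coordinates). Camera axes: x right, y down, z forward; pixel columns grow to the right and rows downward; lengths in m; the calibration is good to about 2 mm. The wrist camera is an equidistant fisheye: a pixel r from the principal point sees the ray r / f radians off the axis. A picture is of the moment at which its call begins: read the wrist's pose just before it. camera_info takes no time and is no camera call; for the wrist camera it gives the pose at the moment of the call.
- close_job(): hands the job in; it is judged then, once.
Trained networks look in the newest picture that a camera, given by its name, has taken for a name from the list of things; names that differ only in an ending like _2 or _b are one class to them, and where a whole thing is asked for, a point or a joint stands for the part that bears it (a point fixed in the world has none). Each returns a list of dicts, best first, with "confidence" (0 to 1); they miss things now and then, are a little off and sometimes report something else, mostly with a low value. They report only what shows in the picture. A call takes as long as a camera call.
- outline_of(camera, label): "mask" (400x640 bool, what is visible of it) and "rect" ([left, top, right, bottom] in pixels, round what is visible of it).
The state is a dict: "clock": time; "joint_pos": joint angles; "joint_vel": joint speeds; "joint_torque": joint torques, N m; "position": TCP position; "tcp_rot": TCP orientation; "wrist_force": force on the tool from outside, world axes, zero at the start; "ft_torque": the same for the moment, N m; "opening": finger opening in m; "grip_force": force on a finger pad.
Only numpy, scipy, OpenCV 4.12 (cv2) and the standard library are available. Lean on these libraries where they do the work, as an engineer would, in place of code of your own. Each camera call takes 0.05 s, during which the arm holds its last target. There are 200 camera calls.

## Working session

There is one attempt and no reset: what is moved stays moved. The work goes in short steps, Python scripts to look and compute and a tool call to move; the robot and the scene stay as the last step left them, time stands still between calls to the robot, and variables do not carry over. Pictures are saved under pics/ and viewed, at most 13 in all, crops included, and the job is handed in when it is done.

Besides the shell and the picture viewer there is one more tool, called after "Emit:" in YAML: its name, and indented under it one key for each argument. apply_moves: Moves the arm, as the interface text tells. Shifts and turns lie within -1 to 1; 1 stands for 50 cm of shift or 45 degrees of turn. Its arguments: {"type":"object","properties":{"motion":{"type":"array","items":{"type":"array","items":{"type":"array","items":{"type":"number","minimum":-1,"maximum":1}}}},"squeeze":{"type":"number"}},"required":["motion"]}

```bash
mkdir -p pics
cat > h.py <<'E'
import numpy as np, cv2
from bench import monitor, vision, close_job, outline_of
def ray(cam,uv,info=None):
    i=info or vision.camera_info(cam); f=200/np.tan(np.radians(i["vfov"])/2)
    d=np.array([(uv[0]-i["cx"])/f,(uv[1]-i["cy"])/f]); 
    if cam=="wrist":
        r=np.hypot(*d); v=np.array([*(d*(np.sin(r)/r if r>0 else 1)),np.cos(r)])
    else: v=np.array([*d,1.])
    T=np.array(i["cam_to_world"]); return T[:3,3],T[:3,:3]@v
def at(cam,uv,z,info=None):
    o,d=ray(cam,uv,info); return o+d*(z-o[2])/d[2]
def save(img,n): cv2.imwrite("pics/"+n,img[:,:,::-1])
E
python3 - <<'E'
from h import *
for c in("scene","top"):
    im=vision.snapshot(c);save(im,c+"1.png");np.save(c+".npy",im)
    print(c,vision.camera_info(c)["vfov"],np.round(vision.camera_info(c)["cam_to_world"],3).tolist())
for l in("control_box","orange_cover","blue_cover","orange_tongue"):
    for o in outline_of("top",l)[:2]: 
        r=cv2.minAreaRect(cv2.findNonZero(o["mask"].astype(np.uint8)))
        print(l,o["confidence"],o["rect"],r)
s=monitor.read_state();print(s["tcp_rot"],s["position"],s["opening"],s["clock"])
E
```

```text
scene 55.48772429635063 [[0.54, -0.604, 0.586, 0.003], [-0.841, -0.373, 0.391, -0.171], [-0.018, -0.704, -0.71, 0.653], [0.0, 0.0, 0.0, 1.0]]
top 48.05335524056487 [[-0.004, -0.982, 0.187, 0.35], [-1.0, 0.006, 0.011, 0.169], [-0.012, -0.187, -0.982, 0.957], [0.0, 0.0, 0.0, 1.0]]
control_box 0.78 [214.4, 190.2, 297.9, 269.7] ((255.08689880371094, 227.7349853515625), (68.61393737792969, 53.13851547241211), 39.95754623413086)
orange_cover 0.61 [404.3, 135.9, 434.3, 185.9] ((421.0, 160.0), (48.0, 36.0), 90.0)
blue_cover 0.66 [389.4, 207.6, 430.7, 257.2] ((412.0077209472656, 231.06155395507812), (51.72248077392578, 35.97007369995117), 82.87498474121094)
orange_tongue 0.95 [400.2, 134.1, 440.4, 183.9] ((421.59417724609375, 159.98394775390625), (48.955101013183594, 36.148963928222656), 88.45184326171875)
[-1.24913585e-04  1.58247905e-01  9.87399325e-01 -3.97910895e-04] [0.19518659 0.59345219 0.23086873] 0.08525035173375252 0.3
```

View pics/top1.png

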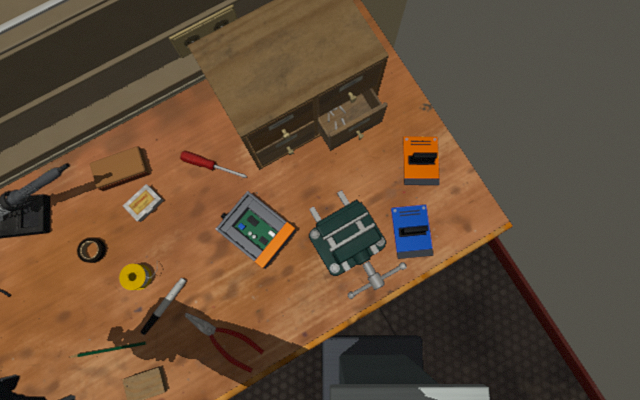

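View pics/scene1.png

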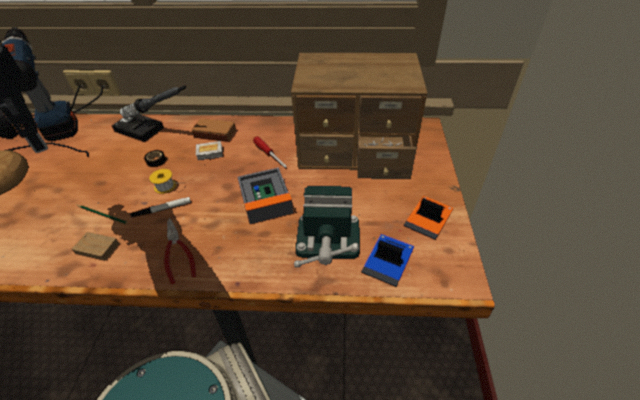

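```bash
cat >> h.py <<'E'
from scipy.optimize import minimize
def bx(x0,x1,y0,y1,z0,z1): return np.array([[x,y,z] for x in(x0,x1) for y in(y0,y1) for z in(z0,z1)])/1e3
COVER=[bx(-55,55,-38,38,0,6),bx(-6,6,-25,25,6,48)]
BOX=[bx(-65,65,-52,52,0,38),bx(-65,-43,-52,52,38,48)]
S=4
def proj(cam,P,i):
    T=np.array(i["cam_to_world"]); q=(P-T[:3,3])@T[:3,:3]; f=200/np.tan(np.radians(i["vfov"])/2)
    if cam=="wrist":
        r=np.hypot(q[:,0],q[:,1]); k=np.arctan2(r,q[:,2])/np.maximum(r,1e-9); return np.c_[q[:,0]*k*f+i["cx"],q[:,1]*k*f+i["cy"]]
    return q[:,:2]/q[:,2:]*f+[i["cx"],i["cy"]]
def sil(cam,model,p,i,z=0):
    m=np.zeros((400*S,640*S),np.uint8); c,s=np.cos(p[2]),np.sin(p[2]); R=np.array([[c,-s,0],[s,c,0],[0,0,1]])
    for b in model:
        uv=proj(cam,b@R.T+[p[0],p[1],z],i); cv2.fillConvexPoly(m,cv2.convexHull(np.round(uv*S).astype(np.int32)),1)
    return m
def fit(obs,model,p0,z=0):
    """obs: list of (cam,mask,info)"""
    big=[cv2.resize(m.astype(np.uint8),None,fx=S,fy=S,interpolation=cv2.INTER_NEAREST) for _,m,_ in obs]
    def cost(p):
        t=0
        for (c,_,i),b in zip(obs,big):
            a=sil(c,model,p,i,z); t+=1-(a&b).sum()/(a|b).sum()
        return t/len(obs)
    r=minimize(cost,p0,method="Nelder-Mead",options=dict(initial_simplex=[p0,p0+np.array([.015,0,0]),p0+np.array([0,.015,0]),p0+np.array([0,0,.2])],xatol=1e-4,fatol=1e-4))
    return r.x,r.fun
E
python3 - <<'E'
from h import *
I={c:vision.camera_info(c) for c in("scene","top")}
c0=at("top",(421,160),.01);b0=at("top",(255,228),.03);u0=at("top",(412,231),.01);print(c0,b0,u0)
lip=at("top",(275,247),.045)[:2]; yb=np.arctan2(*(b0[:2]-lip)[::-1])
for l,m,p0 in(("orange_tongue",COVER,[c0[0],c0[1],0.]),("control_box",BOX,[b0[0],b0[1],yb]),("blue_cover",COVER,[u0[0],u0[1],0.])):
    ob={}
    for c in I:
        o=outline_of(c,l)
        if o: ob[c]=(c,o[0]["mask"],I[c]); print(l,c,o[0]["confidence"],o[0]["rect"]); print("  ",fit([ob[c]],m,np.array(p0)))
    print(l,"both",fit(list(ob.values()),m,np.array(p0)))
E
```

```text
[ 0.61656532 -0.04295854  0.01      ] [0.46704412 0.31285111 0.03      ] [ 0.46131477 -0.01674926  0.01      ]
orange_tongue scene 0.96 [407.4, 197.5, 454.9, 238.1]
   (array([ 0.62158536, -0.0438959 , -0.01060934]), np.float64(0.058470764617691184))
orange_tongue top 0.95 [400.2, 134.1, 440.4, 183.9]
   (array([ 0.6179399 , -0.04572574,  0.00470002]), np.float64(0.027192362093352185))
orange_tongue both (array([ 0.61856592, -0.04485591, -0.00292213]), np.float64(0.05370831038912699))
control_box scene 0.83 [237.2, 164.8, 291.0, 223.9]
   (array([0.46640763, 0.31290841, 0.89942057]), np.float64(0.026215889084507005))
control_box top 0.78 [214.4, 190.2, 297.9, 269.7]
   (array([0.46457839, 0.31044878, 0.8966813 ]), np.float64(0.030008351118121945))
control_box both (array([0.4655034 , 0.3116708 , 0.89565657]), np.float64(0.03872301658252719))
blue_cover scene 0.88 [364.5, 229.3, 412.4, 288.9]
   (array([ 0.46539077, -0.01651124,  0.09595197]), np.float64(0.03940471390344924))
blue_cover top 0.66 [389.4, 207.6, 430.7, 257.2]
   (array([ 0.46161679, -0.01828821,  0.0915322 ]), np.float64(0.04239968373196279))
blue_cover both (array([ 0.46300713, -0.01733689,  0.1007384 ]), np.float64(0.05994327268453481))
```

```bash
cat >> h.py <<'E'
from scipy.spatial.transform import Rotation as Ro
def state():
    s=monitor.read_state(); q=s["tcp_rot"]; R=Ro.from_quat([q[1],q[2],q[3],q[0]]).as_matrix()
    return s,np.array(s["position"]),R
def plan(targets):
    """targets: (x,y,z,world yaw deg of tool y axis or None)"""
    s,p,R=state(); y0=np.degrees(np.arctan2(R[1,1],R[0,1]))
    print("t",s["clock"],"p",np.round(p,4),"yawY",round(y0,2),"open",round(s["opening"],4),"grip",s["grip_force"],"F",np.round(s["wrist_force"],1),"j6",round(s["joint_pos"][5],3),"tiltz",np.round(R[:,2],4))
    for t in targets:
        d=R.T@(np.array(t[:3])-p)/.5; w=0 if t[3] is None else -((t[3]-y0+90)%180-90)/45
        print(t,np.round(d,4).tolist(),round(w,4),"rows",np.ceil(np.linalg.norm(d)*10),np.ceil(abs(w)*45/8.59))
E
python3 - <<'E'
from h import *
plan([(.36,.25,.25,None),(.42,-.04,.25,90)])
for uv in((386,115),(386,60),(335,145)): print(at("top",uv,.08),at("top",uv,.2))
for uv in((414,150),(412,178)): print(at("scene",uv,.08),at("scene",uv,.03))
E
```

```text
t 0.6 p [0.1953 0.5937 0.2313] yawY 71.8 open 0.0858 grip 0.0 F [-0.1 -0.6  0.2] j6 1.467 tiltz [-0. -0. -1.]
(0.36, 0.25, 0.25, None) [-0.5277, -0.5501, -0.0373] 0 rows 8.0 0.0
(0.42, -0.04, 0.25, 90) [-0.8229, -1.0636, -0.0373] -0.4045 rows 14.0 3.0
[0.69328405 0.0401576  0.08      ] [0.64626197 0.05783542 0.2       ]
[0.81578983 0.03623668 0.08      ] [0.75199641 0.05445129 0.2       ]
[0.62973824 0.14583401 0.08      ] [0.59141574 0.14904447 0.2       ]
[0.73377061 0.05332295 0.08      ] [0.79745885 0.07289191 0.03      ]
[0.63730306 0.01645538 0.08      ] [0.69257999 0.03280973 0.03      ]
```

Emit:
apply_moves:
  motion:
    - [[0.85,-0.53,-0.55,-0.04,-0.2],[0.85,-0.53,-0.55,-0.04,-0.4],[0.85,-0.53,-0.55,-0.04,-0.4],[0.85,-0.53,-0.55,-0.04,-0.4],[0.85,-0.53,-0.55,-0.04,-0.4],[0.85,-0.53,-0.55,-0.04,-0.4],[0.85,-0.53,-0.55,-0.04,-0.4],[0.85,-0.53,-0.55,-0.04,-0.4],[0.85,-0.8,-0.97,-0.04,-0.4],[0.85,-0.8,-0.97,-0.04,-0.4],[0.85,-0.8,-0.97,-0.04,-0.4],[0.85,-0.8,-0.97,-0.04,-0.4],[0.85,-0.8,-0.97,-0.04,-0.4],[0.85,-0.8,-0.97,-0.04,-0.4]]

```text
clock: 2.0
position: [0.4254, 0.0028, 0.2518]
tcp_rot: [0.001, 0.006, 1.0, -0.001]
wrist_force: [-0.1, 0.3, 0.3]
opening: 0.0731
grip_force: 0.0
```

Run:
```python
from h import *
plan([(.5,-.045,.2,90),(.612,-.045,.17,90)])
```

```text
t 2.0 p [0.4254 0.0028 0.2518] yawY 89.27 open 0.0731 grip 0.0 F [-0.1  0.3  0.3] j6 -0.132 tiltz [ 0.0022 -0.0023 -1.    ]
(0.5, -0.045, 0.2, 90) [-0.1501, -0.0934, 0.1042] -0.0162 rows 3.0 1.0
(0.612, -0.045, 0.17, 90) [-0.374, -0.0905, 0.1647] -0.0162 rows 5.0 1.0
```

Emit:
apply_moves:
  motion:
    - [[0.76,-0.15,-0.092,0.1,-0.01],[0.76,-0.15,-0.092,0.1,-0.01],[0.76,-0.15,-0.092,0.1,-0.01],[0.76,-0.374,-0.092,0.16,-0.01],[0.76,-0.374,-0.092,0.16,-0.01],[0.76,-0.374,-0.092,0.16,-0.01],[0.76,-0.374,-0.092,0.16,-0.01],[0.76,-0.374,-0.092,0.16,-0.01]]

```text
clock: 2.8
position: [0.6094, -0.0377, 0.1715]
tcp_rot: [-0.001, -0.003, 1.0, 0.0]
wrist_force: [-0.6, -0.3, 0.3]
opening: 0.0648
grip_force: 0.0
```

Run:
```python
from h import *
i=vision.camera_info("wrist"); im=vision.snapshot("wrist"); save(im,"w1.png")
o=outline_of("wrist","orange_cover")
for x in o[:2]: print(x["confidence"],x["rect"])
if o: print(fit([("wrist",o[0]["mask"],i)],COVER,np.array([.618,-.045,0])))
plan([(.618,-.045,.05,90)])
print(proj("wrist",np.array([[.618,-.02,.048],[.618,-.07,.048]]),i))
```

```text
0.58 [281.0, 130.4, 357.2, 237.0]
(array([ 0.6188891 , -0.04418237, -0.01315429]), np.float64(0.018704342283743847))
t 2.9 p [ 0.6092 -0.038   0.1721] yawY 90.27 open 0.065 grip 0.0 F [0.1 0.  1.2] j6 -0.173 tiltz [-4.e-04  1.e-04 -1.e+00]
(0.618, -0.045, 0.05, 90) [-0.0176, -0.014, 0.2442] 0.006 rows 3.0 1.0
[[344.28550434 196.94269084]
 [288.53664388 196.62482188]]
```

View pics/w1.png

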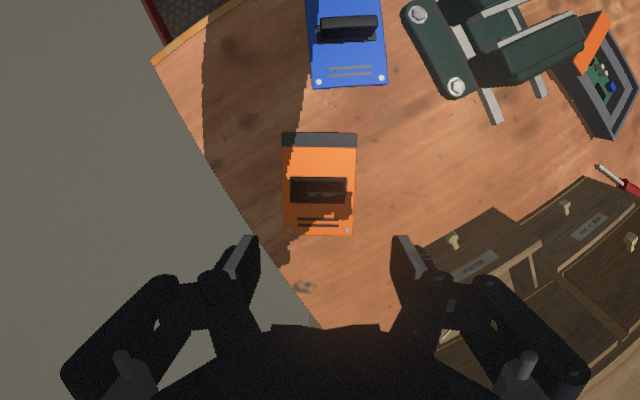

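Emit:
apply_moves:
  motion:
    - [[0.76,-0.019,-0.013,0.1,0.01],[0.76,-0.019,-0.013,0.18,0.01],[0.76,-0.019,-0.013,0.22,0.01],[0.76,-0.019,-0.013,0.25,0.01],[0.76,-0.019,-0.013,0.28,0.01],[0.76,-0.019,-0.013,0.31,0.01],[0.76,-0.019,-0.013,0.31,0.01],[0.76,-0.019,-0.013,0.31,0.01]]

```text
clock: 3.7
position: [0.6204, -0.0452, 0.0167]
tcp_rot: [0.0, 0.002, 1.0, -0.0]
wrist_force: [-0.8, -0.2, 0.7]
opening: 0.065
grip_force: 0.0
```

Run:
```python
from h import *
i=vision.camera_info("wrist"); im=vision.snapshot("wrist"); save(im[100:400,150:490],"w2.png")
plan([(.6187,-.0445,.017,89.5)])
```

```text
t 3.75 p [ 0.6209 -0.0453  0.0171] yawY 89.79 open 0.0649 grip 0.0 F [ 0.1  1.4 -0.5] j6 -0.173 tiltz [ 1.5e-03 -3.0e-04 -1.0e+00]
(0.6187, -0.0445, 0.017, 89.5) [0.0044, 0.0015, 0.0003] 0.0065 rows 1.0 1.0
```

View pics/w2.png

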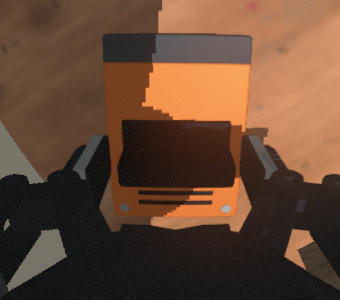

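Emit:
apply_moves:
  motion:
    - [[0.76,0.004,0.001,0,0.006],[0.4,0.004,0.001,0,0.006],[0.4,0.004,0.001,0,0.006],[0.4,0.004,0.001,0,0.006],[0.4,0.004,0.001,0,0.006],[0.4,0.004,0.001,0,0.006],[0.4,0.004,0.001,-0.04,0.006],[0.4,0.004,0.001,-0.08,0.006],[0.4,0.004,0.001,-0.16,0.006],[0.4,0.004,0.001,-0.24,0.006],[0.4,0.004,0.001,-0.32,0.006],[0.4,0.004,0.001,-0.4,0.006],[0.4,0.004,0.001,-0.45,0.006],[0.4,0.004,0.001,-0.45,0.006]]
  squeeze: 25

```text
clock: 5.15
position: [0.6208, -0.0451, 0.2459]
tcp_rot: [0.004, 0.004, 1.0, -0.001]
wrist_force: [0.2, -0.6, -1.7]
opening: 0.0494
grip_force: 26.9
```

Run:
```python
from h import *
i=vision.camera_info("wrist"); im=vision.snapshot("wrist"); save(im[100:400,150:490],"w3.png")
print({k:np.round(v,3) for k,v in monitor.read_state().items() if k in("opening","grip_force","wrist_force")})
plan([(.43,-.02,.25,None)])
```

```text
{'wrist_force': array([ 0.034, -0.656, -1.38 ]), 'grip_force': np.float64(26.912), 'opening': np.float64(0.05)}
t 5.2 p [ 0.6193 -0.0449  0.2429] yawY 89.52 open 0.0496 grip 26.912045180797577 F [ 0.  -0.7 -1.4] j6 -0.168 tiltz [ 3.9e-03 -8.0e-04 -1.0e+00]
(0.43, -0.02, 0.25, None) [0.3789, 0.0466, -0.0156] 0 rows 4.0 0.0
```

View pics/w3.png

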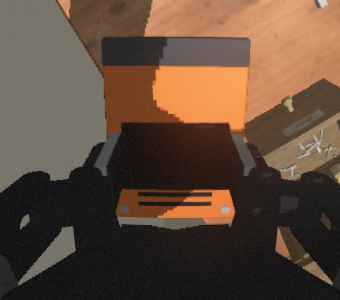

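Emit:
apply_moves:
  motion:
    - [[0.4,0.1,0.02,-0.02,0],[0.4,0.2,0.02,-0.02,0],[0.4,0.29,0.02,-0.02,0],[0.4,0.36,0.04,-0.02,0],[0.4,0.39,0.08,-0.02,0],[0.4,0.39,0.16,-0.02,0],[0.4,0.39,0.25,-0.02,-0.15],[0.4,0.39,0.34,-0.02,-0.3],[0.4,0.39,0.43,-0.02,-0.45],[0.4,0.38,0.52,-0.02,-0.6],[0.4,0.34,0.6,-0.02,-0.75],[0.4,0.3,0.68,-0.02,-0.9],[0.4,0.28,0.74,-0.02,-1],[0.4,0.28,0.755,-0.02,-1],[0.4,0.28,0.755,-0.02,-1],[0.4,0.28,0.755,-0.02,-1]]

```text
clock: 6.8
position: [0.4799, 0.3328, 0.2495]
tcp_rot: [-0.002, -0.378, 0.926, -0.0]
wrist_force: [0.5, -0.3, -1.5]
opening: 0.0495
grip_force: 27.0
```

Run:
```python
from h import *
i=vision.camera_info("wrist"); im=vision.snapshot("wrist"); save(im,"w4.png")
np.save("w4.npy",im)
B=np.array([.4655,.3115]);u=np.array([np.cos(.897),np.sin(.897)])
p=B+.028*u
plan([(*p,.15,141.4),(*p,.09,141.4)])
```

```text
t 6.85 p [0.4801 0.3326 0.2501] yawY 134.45 open 0.0494 grip 26.95054918527603 F [ 0.4  0.3 -1.1] j6 -0.281 tiltz [-0.0024 -0.0018 -1.    ]
(np.float64(0.48297080015049093), np.float64(0.33338083961144105), 0.15, 141.4) [-0.0058, -0.0029, 0.2001] -0.1544 rows 3.0 1.0
(np.float64(0.48297080015049093), np.float64(0.33338083961144105), 0.09, 141.4) [-0.0061, -0.003, 0.3201] -0.1544 rows 4.0 1.0
```

View pics/w4.png

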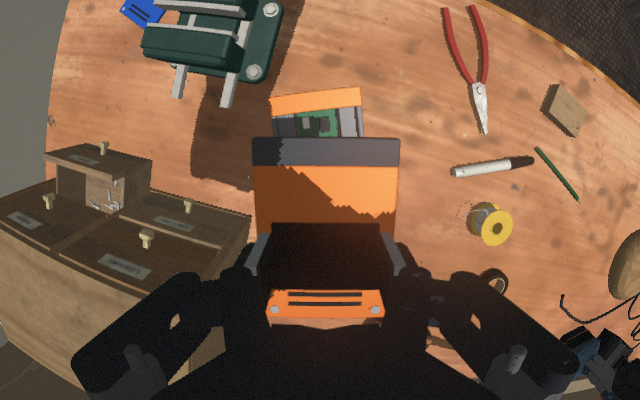

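```bash
cat >> h.py <<'E'
TC=None
def tilt_fit(uvL,uvR,info,p,R,zoff=.017):
    """tongue top-corner pixels -> tilt a about tool y through grasp; plate underside zoff below... returns (tilt deg, x off)"""
    from scipy.optimize import least_squares
    def pred(q):
        a,dx=q; c,s=np.cos(a),np.sin(a)
        out=[]
        for sy in(1,-1):
            v=np.array([-.055,sy*.038,.006-.038])   # cover frame rel. to pivot 38 mm above underside
            w=np.array([c*v[0]-s*v[2]*-1*-1+0, v[1], s*v[0]+c*v[2]]) # tilt: tongue down for a>0
            # cover x -> tool -x ; cover y -> tool y ; up -> -tool z ; pivot at tool z=-0.021
            t=np.array([-(w[0])+dx, w[1], -w[2]-(.038-zoff)])
            out.append(p+R@t)
        return proj("wrist",np.array(out),info)
    m=np.array([uvL,uvR],float)
    def res(q):
        P=pred(q); P=P[np.argsort(P[:,0])]; return (P-m).ravel()
    r=least_squares(res,[0,0],x_scale=[.1,.01]); return np.degrees(r.x[0]),r.x[1]*1e3,r.cost
E
python3 - <<'E'
from h import *
i=vision.camera_info("wrist"); s,p,R=state()
T=np.array(i["cam_to_world"]); 
B=np.array([.4655,.3115]);a=.897;Rb=np.array([[np.cos(a),-np.sin(a)],[np.sin(a),np.cos(a)]])
print("cam in tool",R.T@(T[:3,3]-p))
for uv in((270,100),(361,87)):
    w=at("wrist",uv,.048,i)[:2]; print("outer lip",(Rb.T@(w-B)*1e3).round(1))
for z in (.038,.048):
  for uv in((272,111),(362,106)):
    w=at("wrist",uv,z,i)[:2]; print(z,(Rb.T@(w-B)*1e3).round(1))
for uv in((252,138),(400,138),(252,165),(400,165)):
    w=at("wrist",uv,p[2]-.017+.006,i); print("tongue in tool, if level",(R.T@(w-p)*1e3).round(1))
print(tilt_fit((252,138),(400,138),i,p,R))
E
```

```text
cam in tool [ 0.0687513   0.00037488 -0.14224232]
outer lip [-61.1 -48.4]
outer lip [-62.8  52.9]
0.038 [-48.7 -49.6]
0.038 [-41.6  52.8]
0.048 [-48.5 -47.9]
0.048 [-41.6  51.6]
tongue in tool, if level [ 54.6 -36.3  11.1]
tongue in tool, if level [54.7 38.3 11.2]
tongue in tool, if level [ 40.8 -36.9  11.1]
tongue in tool, if level [40.8 38.9 11.1]
(np.float64(3.2091690162625564), np.float64(1.2979088405426806), np.float64(3.497521425810396))
```

Run:
```python
from h import *
plan([(.4883,.340,.15,141.4),(.4883,.340,.075,141.4)])
```

```text
t 6.85 p [0.4801 0.3326 0.2501] yawY 134.45 open 0.0494 grip 26.95054918527603 F [ 0.4  0.3 -1.1] j6 -0.281 tiltz [-0.0024 -0.0018 -1.    ]
(0.4883, 0.34, 0.15, 141.4) [-0.0227, -0.0009, 0.2] -0.1544 rows 3.0 1.0
(0.4883, 0.34, 0.075, 141.4) [-0.0231, -0.001, 0.35] -0.1544 rows 4.0 1.0
```

Emit:
apply_moves:
  motion:
    - [[0.4,-0.023,-0.001,0.0,-0.154],[0.4,-0.023,-0.001,0.08,-0.154],[0.4,-0.023,-0.001,0.16,-0.154],[0.4,-0.023,-0.001,0.24,-0.154],[0.4,-0.023,-0.001,0.3,-0.154],[0.4,-0.023,-0.001,0.33,-0.154],[0.4,-0.023,-0.001,0.33,-0.154],[0.4,-0.023,-0.001,0.33,-0.154]]

```text
clock: 7.65
position: [0.4906, 0.3417, 0.0876]
tcp_rot: [0.001, -0.434, 0.901, 0.0]
wrist_force: [0.5, 0.7, -1.4]
opening: 0.0494
grip_force: 26.9
```

Run:
```python
from h import *
i=vision.camera_info("wrist"); im=vision.snapshot("wrist"); sc=vision.snapshot("scene")
a=cv2.resize(im[40:240,220:440],None,fx=1.8,fy=1.8); b=cv2.resize(sc[120:260,190:340],None,fx=2.57,fy=2.57,interpolation=cv2.INTER_CUBIC)[:360]
save(np.hstack([a,b[:360]]),"w5.png"); 
plan([(.4883,.340,.06,141.4)])
```

```text
t 7.75 p [0.4916 0.3425 0.0887] yawY 141.43 open 0.0496 grip 26.93041831254959 F [-0.   0.5 -1.6] j6 -0.397 tiltz [ 0.0039  0.0021 -1.    ]
(0.4883, 0.34, 0.06, 141.4) [0.0083, 0.0022, 0.0575] 0.0006 rows 1.0 1.0
```

View pics/w5.png

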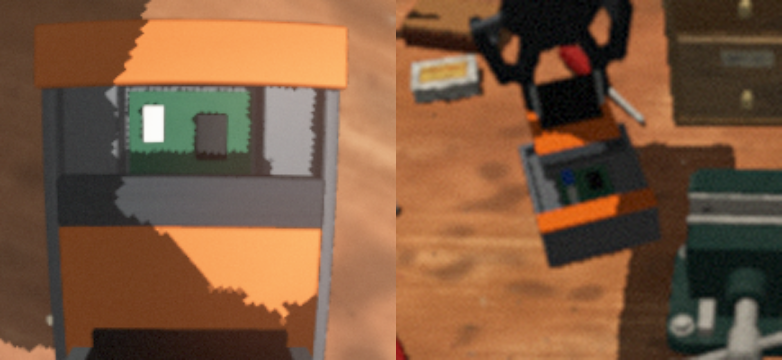

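Run:
```python
from h import *
i=vision.camera_info("wrist"); s,p,R=state()
for n,uv,z in(("outerL",(239.4,55),.048),("outerR",(413.3,55),.048),("innerL",(243,88.3),.048),("innerR",(409,88.3),.048),("rimL",(243.7,91),.038),("rimR",(408,91),.038),("tongL",(251.7,137.8),p[2]-.011),("tongR",(398.9,137.8),p[2]-.011)):
    w=at("wrist",uv,z,i); print(n,(R.T@(w-p)*1e3).round(1))
```

```text
outerL [102.7 -50.3  40.4]
outerR [102.9  52.9  40.2]
innerL [ 82.1 -48.2  40.5]
innerR [82.3 50.3 40.3]
rimL [ 81.1 -50.4  50.5]
rimR [81.3 52.5 50.3]
tongL [ 54.7 -36.4  10.8]
tongR [54.8 37.6 10.7]
```

Emit:
apply_moves:
  motion:
    - [[0.4,0,0.001,0.05,0],[0.4,0,0.001,0.06,0],[0.4,0,0.001,0.065,0],[0.4,0,0.001,0.07,0],[0.4,0,0.001,0.072,0],[0.4,0,0.001,0.074,0],[0.4,0,0.001,0.074,0]]

```text
clock: 8.45
position: [0.4889, 0.3417, 0.0551]
tcp_rot: [-0.0, -0.434, 0.901, -0.0]
wrist_force: [-11.6, -7.9, 25.7]
opening: 0.0497
grip_force: 30.0
```

Run:
```python
from h import *
i=vision.camera_info("wrist"); im=vision.snapshot("wrist"); save(cv2.resize(im[40:240,220:440],None,fx=2,fy=2),"w6.png")
plan([])
```

```text
t 8.5 p [0.4889 0.3417 0.0551] yawY 141.47 open 0.0497 grip 30.016278326511383 F [-11.2  -6.5  26. ] j6 -0.396 tiltz [-1.e-04 -7.e-04 -1.e+00]
```

View pics/w6.png

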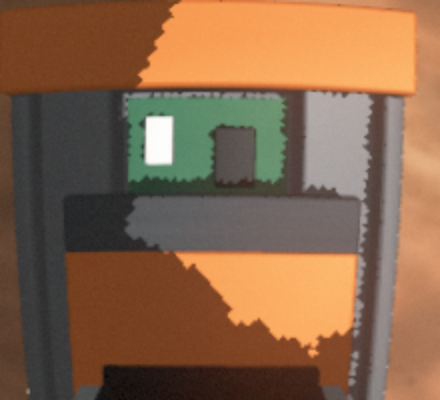

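Emit:
apply_moves:
  motion:
    - [[0.4,0,0,-0.02,0],[0.4,0.02,0,-0.02,0],[0.4,0.042,0,-0.02,0],[0.4,0.042,0,-0.02,0],[0.4,0.042,0,-0.01,0],[0.4,0.042,0,-0.003,0],[0.4,0.042,0,0.0,0],[0.4,0.042,0,0.003,0],[0.4,0.042,0,0.005,0],[0.4,0.042,0,0.005,0]]
  squeeze: 20

```text
clock: 9.5
position: [0.4745, 0.3233, 0.0495]
tcp_rot: [-0.003, -0.434, 0.901, -0.002]
wrist_force: [-11.8, -10.1, 28.5]
opening: 0.0496
grip_force: 31.0
```

Run:
```python
from h import *
i=vision.camera_info("wrist"); im=vision.snapshot("wrist"); save(cv2.resize(im[20:240,210:450],None,fx=2,fy=2),"w7.png")
plan([])
```

```text
t 9.55 p [0.4746 0.3233 0.0495] yawY 141.4 open 0.0498 grip 31.013327836990356 F [-11.3 -10.8  25.8] j6 -0.41 tiltz [-0.0032 -0.0052 -1.    ]
```

View pics/w7.png

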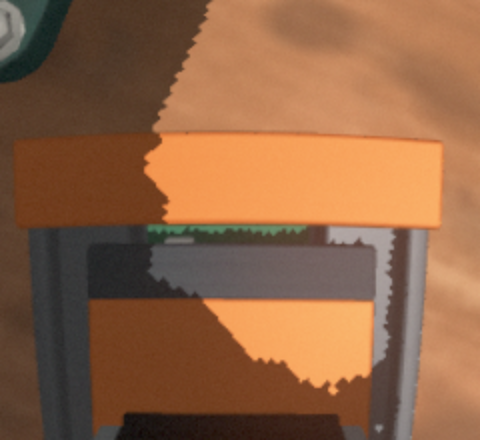

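Run:
```python
from h import *
i=vision.camera_info("wrist"); s,p,R=state()
for n,uv,z in(("outerL",(217.5,89),.048),("outerR",(431,90),.048),("innerL",(220,133.5),.048),("innerR",(430,133.5),.048)):
    w=at("wrist",uv,z,i); print(n,(R.T@(w-p)*1e3).round(1))
for dz in(.011,.013,.015,.017):
  print(dz,[(R.T@(at("wrist",uv,p[2]-.0+dz-.0-2*dz,i)-p)*1e3).round(1) for uv in((254,142.5),(397.5,142.5))])
```

```text
outerL [ 79.8 -50.8   2.1]
outerR [79.3 50.9  2. ]
innerL [ 58.2 -50.2   1.9]
innerR [58.2 51.1  1.8]
0.011 [array([ 52.3, -35.4,  11.3]), array([52.3, 37.1, 11.3])]
0.013 [array([ 52. , -35.9,  13.3]), array([52.1, 37.6, 13.3])]
0.015 [array([ 51.8, -36.3,  15.3]), array([51.9, 38.1, 15.3])]
0.017 [array([ 51.6, -36.8,  17.3]), array([51.7, 38.5, 17.3])]
```

Emit:
apply_moves:
  motion:
    - [[0.4,0,0,-0.006,0],[0.4,0,0,-0.01,0],[0.4,0.01,0,-0.01,0],[0.4,0.02,0,-0.01,0],[0.4,0.03,0,-0.01,0],[0.4,0.03,0,-0.01,0]]

```text
clock: 10.15
position: [0.4657, 0.3129, 0.051]
tcp_rot: [-0.001, -0.434, 0.901, -0.0]
wrist_force: [-0.5, 0.8, -1.5]
opening: 0.0495
grip_force: 27.9
```

Run:
```python
from h import *
plan([])
B=np.array([.4657,.3133]);a=np.radians(51.4);u=np.array([np.cos(a),np.sin(a)])
s,p,R=state(); print("tcp along box x",(p[:2]-B)@u*1e3, "earlier",(np.array([.4746,.3233])-B)@u*1e3)
```

```text
t 10.15 p [0.4657 0.3129 0.051 ] yawY 141.44 open 0.0495 grip 27.90287733078003 F [-0.5  0.8 -1.5] j6 -0.421 tiltz [-0.0019 -0.0011 -1.    ]
tcp along box x -0.26296318905150556 earlier 13.3677331349017
```

Emit:
apply_moves:
  motion:
    - [[0.4,0.004,0,-0.005,0],[0.4,0.008,0,-0.01,0],[0.4,0.008,0,-0.014,0],[0.4,0.008,0,-0.018,0],[0.4,0.008,0,-0.022,0],[0.4,0.008,0,-0.026,0],[0.4,0.008,0,-0.026,0]]

```text
clock: 10.85
position: [0.4622, 0.3095, 0.0633]
tcp_rot: [-0.003, -0.434, 0.901, -0.0]
wrist_force: [-2.4, -3.8, -12.4]
opening: 0.0497
grip_force: 25.8
```

Run:
```python
from h import *
plan([])
im=vision.snapshot("scene"); w=vision.snapshot("wrist")
a=cv2.resize(w[20:340,200:460],None,fx=1.5,fy=1.5); b=cv2.resize(im[130:235,225:315],None,fx=4.57,fy=4.57,interpolation=cv2.INTER_CUBIC)[:480]
save(np.hstack([a[:480],b[:480]]),"w8.png")
```

```text
t 10.85 p [0.4622 0.3095 0.0633] yawY 141.44 open 0.0497 grip 25.808207988739014 F [ -2.4  -3.8 -12.4] j6 -0.424 tiltz [-0.0045 -0.0025 -1.    ]
```

Emit:
apply_moves:
  motion:
    - [[0.4,0.006,0,-0.003,0],[0.4,0.006,0,-0.003,0],[0.4,0.006,0,-0.003,0]]

```text
clock: 11.25
position: [0.4619, 0.3087, 0.0663]
tcp_rot: [-0.0, -0.434, 0.901, 0.001]
wrist_force: [-2.8, -0.2, -11.7]
opening: 0.0494
grip_force: 25.5
```

Run:
```python
from h import *
plan([])
im=vision.snapshot("scene"); w=vision.snapshot("wrist"); np.save("w8.npy",w)
a=cv2.resize(w[20:340,200:460],None,fx=1.5,fy=1.5); b=cv2.resize(im[130:235,225:315],None,fx=4.57,fy=4.57,interpolation=cv2.INTER_CUBIC)[:480]
save(np.hstack([a[:480],b[:480]]),"w8.png")
```

```text
t 11.25 p [0.4619 0.3087 0.0663] yawY 141.46 open 0.0494 grip 25.49419105052948 F [ -2.8  -0.2 -11.7] j6 -0.426 tiltz [-1.2e-03  8.0e-04 -1.0e+00]
```

View pics/w8.png

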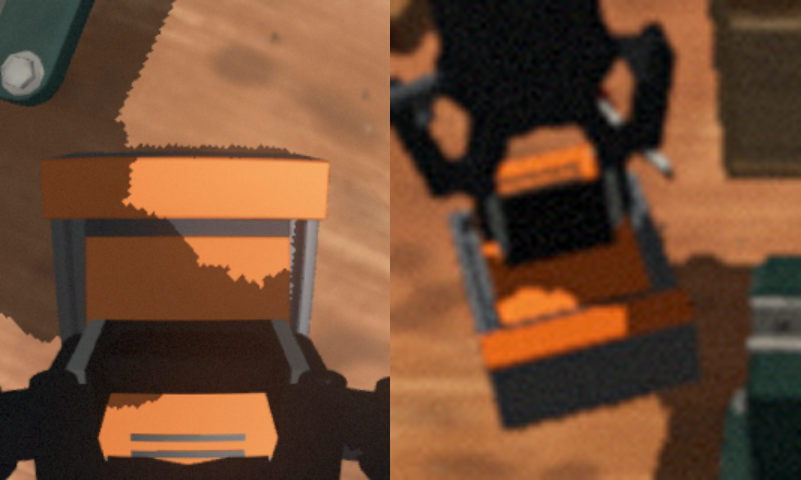

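Run:
```python
from h import *
i=vision.camera_info("wrist"); s,p,R=state()
for n,uv,z in(("outer",(323,125),.048),("inner",(323,165),.048),("band",(326,178),.044),("band",(326,178),.041),("L",(257,200),.047),("Rr",(394.5,200),.047)):
    print(n,(R.T@(at("wrist",uv,z,i)-p)*1e3).round(1))
```

```text
outer [60.2 -0.6 18.4]
inner [39.1 -0.6 18.4]
band [31.2  1.  22.4]
band [30.5  1.  25.4]
L [ 19.5 -37.2  19.4]
Rr [19.5 39.1 19.5]
```

Emit:
apply_moves:
  motion:
    - [[0.4,0,0,0.005,0],[0.4,0,0,0.01,0],[0.4,0,0,0.015,0],[0.4,-0.001,0,0.02,0],[0.4,-0.002,0,0.024,0],[0.4,-0.003,0,0.028,0],[0.4,-0.004,0,0.032,0],[0.4,-0.005,0,0.036,0],[0.4,-0.005,0,0.036,0]]

```text
clock: 12.25
position: [0.469, 0.3141, 0.0519]
tcp_rot: [0.006, -0.434, 0.901, 0.001]
wrist_force: [1.7, 4.1, 7.6]
opening: 0.0499
grip_force: 28.3
```

Run:
```python
from h import *
plan([])
i=vision.camera_info("wrist"); w=vision.snapshot("wrist"); s,p,R=state()
# scan column of pixels for transitions
for x in (310,340):
    c=w[60:260,x].astype(int); cl=np.where((c[:,0]>1.5*c[:,2])&(c[:,0]-c[:,2]>35),1,0)
    ch=np.flatnonzero(np.diff(cl))+60.5; print(x,ch, w[[int(k)+3 for k in ch],x].tolist())
    for k in ch: print(k,[(R.T@(at("wrist",(x,k),z,i)-p)*1e3)[0].round(1) for z in(.048,.036)])
```

```text
t 12.25 p [0.469  0.3141 0.0519] yawY 141.48 open 0.0499 grip 28.34496706724167 F [1.7 4.1 7.6] j6 -0.424 tiltz [ 0.0088  0.0074 -0.9999]
310 [154.5 168.5 227.5] [[91, 87, 87], [113, 61, 27], [36, 20, 13]]
154.5 [np.float64(47.0), np.float64(45.2)]
168.5 [np.float64(40.2), np.float64(37.8)]
227.5 [np.float64(9.7), np.float64(4.8)]
340 [154.5 169.5 227.5] [[107, 89, 87], [247, 166, 96], [50, 31, 24]]
154.5 [np.float64(47.0), np.float64(45.2)]
169.5 [np.float64(39.7), np.float64(37.3)]
227.5 [np.float64(9.7), np.float64(4.8)]
```

Emit:
apply_moves:
  motion:
    - [[0.4,0,0,0.003,0],[0.4,0,0,0.006,0],[0.4,0,0,0.009,0],[0.4,0,0,0.012,0],[0.4,0,0,0.015,0],[0.4,0,0,0.015,0]]

```text
clock: 12.9
position: [0.4701, 0.3151, 0.0493]
tcp_rot: [0.007, -0.434, 0.901, 0.002]
wrist_force: [-7.1, -0.4, 34.7]
opening: 0.0495
grip_force: 31.6
```

```bash
cat > m.py <<'E'
from h import *
plan([])
i=vision.camera_info("wrist"); w=vision.snapshot("wrist"); s,p,R=state(); np.save("wl.npy",w)
for x in (310,340):
    c=w[60:260,x].astype(int); cl=np.where((c[:,0]>1.5*c[:,2])&(c[:,0]-c[:,2]>35),1,0)
    ch=np.flatnonzero(np.diff(cl))+60.5
    for k in ch: print(x,k,[(R.T@(at("wrist",(x,k),z,i)-p)*1e3)[0].round(1) for z in(.048,.034)])
E
python3 m.py
```

```text
t 12.9 p [0.4701 0.3151 0.0493] yawY 141.49 open 0.0495 grip 31.62731498479843 F [-7.1 -0.4 34.7] j6 -0.424 tiltz [ 0.0112  0.0096 -0.9999]
310 151.5 [np.float64(48.8), np.float64(46.9)]
310 167.5 [np.float64(41.2), np.float64(38.5)]
310 225.5 [np.float64(11.8), np.float64(6.3)]
340 152.5 [np.float64(48.4), np.float64(46.4)]
340 167.5 [np.float64(41.2), np.float64(38.5)]
340 225.5 [np.float64(11.9), np.float64(6.3)]
```

Emit:
apply_moves:
  motion:
    - [[0.4,0,0,-0.006,0],[0.4,0.002,0,-0.012,0],[0.4,0.004,0,-0.015,0],[0.4,0.004,0,-0.015,0]]

```text
clock: 13.35
position: [0.4636, 0.3091, 0.0488]
tcp_rot: [0.001, -0.434, 0.901, -0.0]
wrist_force: [1.5, 1.3, 5.2]
opening: 0.0495
grip_force: 28.3
```

```bash
python3 m.py
```

```text
t 13.35 p [0.4636 0.3091 0.0488] yawY 141.45 open 0.0495 grip 28.27761322259903 F [1.5 1.3 5.2] j6 -0.426 tiltz [ 1.4e-03  7.0e-04 -1.0e+00]
310 119.5 [np.float64(63.8), np.float64(63.3)]
310 122.5 [np.float64(62.4), np.float64(61.7)]
310 225.5 [np.float64(12.0), np.float64(6.5)]
340 120.5 [np.float64(63.3), np.float64(62.8)]
340 122.5 [np.float64(62.4), np.float64(61.7)]
340 226.5 [np.float64(11.5), np.float64(5.9)]
340 227.5 [np.float64(11.0), np.float64(5.3)]
340 228.5 [np.float64(10.4), np.float64(4.7)]
```

Emit:
apply_moves:
  motion:
    - [[0.4,0,0,0.003,0],[0.4,0,0,0.006,0],[0.4,0.001,0,0.009,0],[0.4,0.002,0,0.012,0],[0.4,0.002,0,0.012,0]]

```text
clock: 13.9
position: [0.4654, 0.3111, 0.0443]
tcp_rot: [0.004, -0.434, 0.901, 0.002]
wrist_force: [2.0, 6.1, 8.0]
opening: 0.0493
grip_force: 29.0
```

```bash
python3 m.py
```

```text
t 13.9 p [0.4654 0.3111 0.0443] yawY 141.47 open 0.0493 grip 28.997263312339783 F [2.  6.1 8. ] j6 -0.426 tiltz [ 0.0054  0.0066 -1.    ]
310 114.5 [np.float64(66.1), np.float64(65.8)]
310 117.5 [np.float64(64.8), np.float64(64.3)]
310 222.5 [np.float64(15.3), np.float64(9.9)]
340 115.5 [np.float64(65.7), np.float64(65.3)]
340 116.5 [np.float64(65.2), np.float64(64.9)]
340 224.5 [np.float64(14.3), np.float64(8.8)]
340 225.5 [np.float64(13.8), np.float64(8.2)]
340 226.5 [np.float64(13.3), np.float64(7.7)]
340 228.5 [np.float64(12.2), np.float64(6.5)]
340 229.5 [np.float64(11.7), np.float64(5.9)]
340 234.5 [np.float64(9.1), np.float64(3.0)]
340 235.5 [np.float64(8.5), np.float64(2.4)]
340 244.5 [np.float64(3.7), np.float64(-2.9)]
340 245.5 [np.float64(3.1), np.float64(-3.5)]
```

Emit:
apply_moves:
  motion:
    - [[0.4,-0.002,0,0.003,0],[0.4,-0.003,0,0.006,0],[0.4,-0.003,0,0.006,0]]

```text
clock: 14.25
position: [0.4655, 0.3112, 0.044]
tcp_rot: [0.003, -0.434, 0.901, 0.001]
wrist_force: [-5.4, 0.4, 29.2]
opening: 0.0496
grip_force: 31.3
```

```bash
python3 m.py | head -3
python3 - <<'E'
from h import *
i=vision.camera_info("wrist");s,p,R=state();w=np.load("wl.npy")
o=outline_of("wrist","orange_cover")
for q in o[:2]: print(q["confidence"],q["rect"])
for y in (180,210,275): 
    if o: r=np.flatnonzero(o[0]["mask"][y]); print(y,r[[0,-1]] if len(r) else None)
E
```

```text
t 14.25 p [0.4655 0.3112 0.044 ] yawY 141.47 open 0.0496 grip 31.348772943019867 F [-5.4  0.4 29.2] j6 -0.425 tiltz [ 0.0038  0.004  -1.    ]
310 114.5 [np.float64(66.1), np.float64(65.9)]
310 117.5 [np.float64(64.8), np.float64(64.4)]
0.79 [253.1, 163.4, 401.0, 318.7]
180 [254 398]
210 [255 396]
275 [267 383]
```

Emit:
apply_moves:
  motion:
    - [[0.4,0,0,-0.005,0],[0.62,0,0,-0.005,0],[0.68,0,0,-0.005,0],[0.7,0,0,-0.005,0],[0.7,0,0,-0.005,0],[0.7,0,0,-0.01,0],[0.7,0,0,-0.02,0],[0.7,0,0,-0.05,0],[0.7,0,0,-0.1,0],[0.7,0,0,-0.2,0],[0.7,0,0,-0.28,0],[0.7,0,0,-0.28,0]]

```text
clock: 15.55
position: [0.4678, 0.3116, 0.1869]
tcp_rot: [0.007, -0.434, 0.901, 0.0]
wrist_force: [0.9, 0.9, -0.1]
opening: 0.0594
grip_force: 0.0
```

Run:
```python
from h import *
plan([])
i=vision.camera_info("wrist"); w=vision.snapshot("wrist"); sc=vision.snapshot("scene")
a=w[60:360,160:480]; a=cv2.resize(a,None,fx=1.4,fy=1.4); b=cv2.resize(sc[130:235,225:315],None,fx=4,fy=4,interpolation=cv2.INTER_CUBIC)
save(np.hstack([a[:420],b[:420]]),"w9.png")
np.save("w9.npy",w)
```

```text
t 15.55 p [0.4678 0.3116 0.1869] yawY 141.45 open 0.0594 grip 0.0 F [ 0.9  0.9 -0.1] j6 -0.426 tiltz [ 0.0122  0.0062 -0.9999]
```

View pics/w9.png

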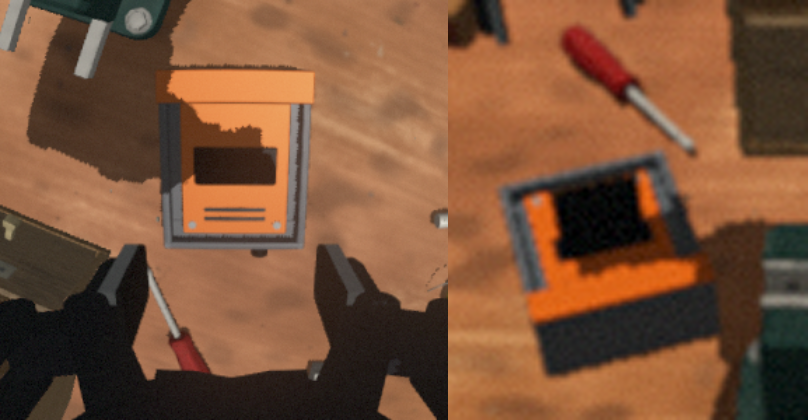

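The picture shows the cover level inside the rim: its +x edge is just inside the far rim at about (235, 235), its dark tongue band is fully under the lip at about (235, 100), and the gripper is clear.

```bash
python3 -c "
from bench import close_job
print(close_job())"
```

```text
the job is handed in; nothing more can be done
None
```

The orange cover lies flat inside the rim with its tongue edge under the lip and has been let go, the blue cover was left alone, and the job was handed in at about 15.6 s; no verdict was returned, so this rests on the last camera picture.

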